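# Level the ripening stand with spirit level and screw foot

### The job

Level the small ripening stand: stand the spirit level upright on the middle of its wooden board, lengthways (along the line from the plain legs to the screw foot), let go of it, then turn the T-handle of the screw foot until the bubble rests centred between the two lines of the vial. Then press the level firmly down on the board with the fingers to bed it, the bubble staying between its lines, and finish while still pressing: do not let go at the end. Leave the cheeses, tools and other things on the bench where they are.

Things in the scene. Friction and masses are not known exactly. Their poses are not given: they have to be found in the camera images.
- level: Torpedo spirit level, aluminium, black end caps, 200 long (x) x 24 wide (y) x 42 mm high (z), 0.2 to 0.3 kg, at first standing on the bench left of the stand. Origin: centre of its 24 mm wide sole. Pinch it across its width at mid-length. The vial lies between thin cheeks in the middle 60 mm of its top; from 30 to 100 mm either side of the middle the top is solid and flat. Either end may lead.
- vial_mid (a point): Middle of the vial (greenish tube, 48 mm long, seen from above), 39 mm above the sole at mid-length, halfway between its two black lines, 17 mm apart. Axes as level.
- bubble (a point): Middle of the pale bubble in the vial, 13 mm long. It runs along the level's x to the higher end, 0.6 mm per mrad of tilt, at most 14 mm from the middle, and rests after about 1 s. Centred: as far along the level's x as vial_mid, with 2 mm of green between each bubble end and its line.
- shelf: Rack of the ripening stand: steel frame with two plain legs at its left (+y) end and a spruce board 220 deep (x) x 300 long (y) x 22 mm thick. It stands on rubber pads fixed to the bench and tips only about the line of the plain feet; the screw foot carries its right (-y) end, at first too low. Origin: midway between the plain feet, 12 mm above the bench; axes as shelf_mid.
- shelf_mid (a point): Middle of the board's top face, about 105 mm above the bench. x: across the board, away from the robot; y: along the board towards the plain legs (the screw foot's axis is 190 mm away on the -y side); z: normal to the board.
- foot_screw: Vertical steel spindle in a nut at the rack's right end, T-handle on top. Right-hand thread: clockwise from above raises that end, 8 mm a turn, 310 mm from the plain feet: 4.1 mrad of tilt or 2.5 mm of bubble travel per rad. It starts 1.8 to 4.2 rad short of level, stays where left (friction 0.15 N m), turns past level and back. Origin: its lower end.
- t_bar (a point): Middle of the T-handle's bar, on the spindle's axis, 155 mm above the bench at any setting. The bar is steel, 64 long (along this point's x, which turns with it) x 12 wide x 13 mm high, on a round neck 12 mm thick. Within 60 mm of the axis all else is over 40 mm lower, so fingers opened to 85 mm can swing round the bar.
- tomme_a: Small cheese, 120 mm across x 52 mm high, 0.6 kg, on the bench in front of the screw foot; not to be moved. Origin: centre of its underside.
- tomme_b: Small cheese like tomme_a, on the bench beyond the screw foot; not to be moved. Origin: centre of its underside.
- brush: Wooden brush lying in front of the stand; not to be moved.
- trier: Cheese trier (steel borer 145 mm with an 85 mm wooden cross handle, 18 mm high) lying left of the level; not to be moved.
- bowl: White bowl 90 mm across, 45 mm high, beyond the level; not to be moved. Origin: centre of its underside.
- logger: White climate logger box, 30 x 75 x 60 mm high, standing beyond the trier; not to be moved. Origin: centre of its underside.
- jar: Glass jar 68 mm across, 85 mm high, with steel cap, near the robot on its right; not to be moved. Origin: centre of its underside.

How it is judged:
By the outcome, as a careful person would: the job done as asked, in the order asked, and still so for the second after the job is handed in, while the arm keeps its last pose, push and grip.
It also fails if it takes over 72 s, if anything falls off the work surface, if the arm or the gripper's body presses on something with over 40 N, if the wrist force passes 120 N, or if a joint passes its speed limit or range.

### The arm

A 6-joint arm with a two-finger parallel gripper is mounted at the origin on the work surface. World frame = base frame: x ahead of the robot, y to its left, z up, the work surface at z = 0. Lengths are in m, angles in rad, forces in N, time in s.
With the tool pointing down it reaches from about 0.425 to 0.95 m from the base axis. Payload 3.5 kg.
Tool frame: the origin (TCP) lies on the centre line of the jaws, within the pads' length; the fingertips stand 11 mm ahead of it and the grasp point (between the pads) lies 8 mm behind it (env.tcp_to_tips is the distance from the TCP to the fingertips, in m); z points along the fingers, y is the line along which they close (so a half turn about z gives the same grasp; the last joint's range is limited). The gripper opens to 85 mm and grips with 20 to 120 N. Pads are 22 mm wide; open, the fingers measure 114 mm over their backs; the gripper's body (76 mm by 85 mm) begins 54 mm behind the grasp point. The pads swing forward as they close: fully open they stand 13 mm farther back than shut.
Start: joints at [-1.28, 0.286, 1.577, -0, 1.279, -0.15], TCP at [0.288, -0.61, 0.242] pointing down, gripper open.
Joint ranges: [-2.77, 2.77], [-0.9, 2.22], [0.21, 2.48], [-1.53, 4.67], [0.24, 2.81], [-2.84, 2.84]. Speed limits (rad/s): [2.79, 2.79, 3.14, 3.14, 3.14, 3.14].

### API

Orientations are given as [roll, pitch, yaw] about the fixed x, y, z axes, in that order (R = Rz(yaw) Ry(pitch) Rx(roll)).
In Python, from plant import env gives the robot as it stands. The module is installed in compiled form; this text tells all that it offers.
- The arm moves only by the tool servo_tool, never from a script. Its argument "motion" is a list of rows, each an object with "dr": the turn, a rotation vector about the tool's x, y, z in rad, a list of three; "offset": the shift along the tool's x, y, z in cm, a list of three; "jaw": the closure, from 0 (fully open) to 1 (shut). A call has 1 to 20 rows; each row shifts and turns the commanded pose from where the row before left it, along the tool's axes as they then stand; what a row does not reach is not made up. A row lasts 1/10 s, in which the tool goes at most 50 mm and 8.59 degrees, less where a joint would pass 70% of its speed; a pose out of reach is approached as far as the arm can. A call is refused whole if a number of a shift passes 5 or a number of a turn 0.15, either way. A call with a gripper value outside its range is refused whole. The fingers move at their own pace and stop on an object; "newtons" is the grip in N (left out, the last holds). Time passes only in rows, so rows that do not move let the fingers close. It gives the time, the measured TCP pose, the force, the opening and the grip force at its end, in the units of the state.
- env.get_obs(): the state, without advancing time (a new reading comes with each control period).
- env.snapshot(name): name is "side" or "top" or "wrist"; returns the picture (480x640x3 uint8, blue, green, red); there is no depth.
- env.camera_params(name): a dict with "fx", "fy", "cx", "cy" (pixels), "R" (3x3) and "t" (3): a world point X has camera coordinates R X + t. Camera axes: x right, y down, z forward; pixel columns grow to the right and rows downward; lengths in m; the calibration is good to about 2 mm. A picture is of the moment at which its call begins: read the wrist's pose just before it. camera_params takes no time and is no camera call; for the wrist camera it gives the pose at the moment of the call.
- env.close_job(): hands the job in; it is judged then, once.
Trained networks look in the newest picture that a camera, given by its name, has taken for a name from the list of things; names that differ only in an ending like _2 or _b are one class to them, and where a whole thing is asked for, a point or a joint stands for the part that bears it (a point fixed in the world has none). Each returns a list of dicts, best first, with "confidence" (0 to 1); they miss things now and then, are a little off and sometimes report something else, mostly with a low value. They report only what shows in the picture. A call takes as long as a camera call.
- env.spot_in(camera, label): "at" ([column, row] in pixels, amid what is visible of it).
- env.spot_point(camera, label): "at" ([column, row] in pixels: a listed point, or the origin of a listed thing).
The state is a dict: "clock": time; "joint_pos": joint angles; "joint_vel": joint speeds; "effort": joint torques, N m; "tool_pos": TCP position; "orientation": TCP orientation; "ft_force": force on the tool from outside, world axes, zero at the start; "ft_torque": the same for the moment, N m; "opening": opening from 0.0 (shut) to 1.0 (fully open); "finger_force": force on a finger pad.
Only numpy, scipy, OpenCV 4.12 (cv2) and the standard library are available. Lean on these libraries where they do the work, as an engineer would, in place of code of your own. Each camera call takes 0.05 s, during which the arm holds its last target. There are 200 camera calls.

## Working session

There is one attempt and no reset: what is moved stays moved. The work goes in short steps, Python scripts to look and compute and a tool call to move; the robot and the scene stay as the last step left them, time stands still between calls to the robot, and variables do not carry over. Pictures are saved under pics/ and viewed, at most 10 in all, crops included, and the job is handed in when it is done.

Besides the shell and the picture viewer there is one more tool, called after ">>>" as name(argument=value, ...), one argument or row to a line, values as JSON. servo_tool: Moves the arm, as the interface text tells. Its arguments: {"type":"object","properties":{"motion":{"type":"array"},"newtons":{"type":"number"}},"required":["motion"]}

```bash
mkdir -p pics
cat > h.py <<'E'
import numpy as np, cv2
from plant import env
from scipy.spatial.transform import Rotation as Rn
def ray(c,uv):
    p=env.camera_params(c) if isinstance(c,str) else c
    R=np.array(p["R"]);t=np.array(p["t"])
    d=R.T@np.array([(uv[0]-p["cx"])/p["fx"],(uv[1]-p["cy"])/p["fy"],1]);return -R.T@t,d/np.linalg.norm(d)
def tri(rs):
    A=sum(np.eye(3)-np.outer(d,d) for o,d in rs);b=sum((np.eye(3)-np.outer(d,d))@o for o,d in rs)
    X=np.linalg.solve(A,b);return X,[round(1e3*np.linalg.norm(np.cross(X-o,d)),1) for o,d in rs]
def atz(c,uv,z):
    o,d=ray(c,uv);return o+d*(z-o[2])/d[2]
def proj(c,X):
    p=env.camera_params(c);v=np.array(p["R"])@X+np.array(p["t"]);return v[0]/v[2]*p["fx"]+p["cx"],v[1]/v[2]*p["fy"]+p["cy"]
def st():
    o=env.get_obs();print("t",round(o["clock"],2),"p",np.round(o["tool_pos"],4),"rpy",np.round(o["orientation"],3),"F",np.round(o["ft_force"],1),"op",round(o["opening"],3),"ff",np.round(o["finger_force"],1),"q",np.round(o["joint_pos"],2))
E
python3 - <<'E'
from h import *
st()
for c in ["top","side"]:
    cv2.imwrite(f"pics/{c}0.png",env.snapshot(c))
for l in ["level","vial_mid","bubble","shelf_mid","t_bar","foot_screw","tomme_a","bowl","trier","jar","logger"]:
    r={}
    for c in ["top","side"]:
        d=env.spot_point(c,l); r[c]=[(np.round(x["at"],1).tolist(),round(x["confidence"],2)) for x in d[:2]]
    out=""
    if r["top"] and r["side"]:
        X,e=tri([ray(c,r[c][0][0]) for c in r]);out=(np.round(X,4),e)
    print(l,r,out)
for c in ["top","side"]:
    p=env.camera_params(c);print(c,np.round(-np.array(p["R"]).T@p["t"],3),p["fx"])
E
```

```text
t 0.0 p [ 0.2878 -0.6098  0.2409] rpy [-3.139 -0.     0.441] F [-0.   0.8  0. ] op 0.998 ff 0.0 q [-1.28  0.29  1.58 -0.    1.28 -0.15]
level {'top': [([237.3, 174.0], 0.64), ([211.8, 267.4], 0.62)], 'side': [([288.8, 371.6], 0.8), ([298.9, 280.5], 0.49)]} (array([ 0.6601,  0.2692, -0.1644]), [np.float64(122.3), np.float64(122.3)])
vial_mid {'top': [([208.1, 265.3], 0.84)], 'side': [([283.4, 362.5], 0.84)]} (array([0.4823, 0.3497, 0.0173]), [np.float64(4.3), np.float64(4.3)])
bubble {'top': [], 'side': []} 
shelf_mid {'top': [([339.2, 216.2], 0.69)], 'side': [([317.2, 229.2], 0.81)]} (array([ 0.5996, -0.0155,  0.0958]), [np.float64(4.7), np.float64(4.7)])
t_bar {'top': [([414.5, 205.0], 0.53)], 'side': [([349.9, 175.1], 0.62)]} (array([ 0.6099, -0.2089,  0.1455]), [np.float64(1.5), np.float64(1.5)])
foot_screw {'top': [([402.5, 209.1], 0.63)], 'side': []} 
tomme_a {'top': [([462.1, 282.4], 0.7), ([480.1, 195.7], 0.7)], 'side': [([424.9, 204.7], 0.76), ([369.8, 167.8], 0.58)]} (array([ 4.189e-01, -3.600e-01,  1.000e-04]), [np.float64(3.6), np.float64(3.6)])
bowl {'top': [([236.3, 171.1], 0.74)], 'side': [([210.2, 304.9], 0.98)]} (array([ 0.7581,  0.2751, -0.0137]), [np.float64(4.4), np.float64(4.4)])
trier {'top': [([158.8, 267.3], 0.77), ([351.8, 295.4], 0.62)], 'side': [([256.6, 414.7], 0.75)]} (array([ 4.745e-01,  4.896e-01, -2.000e-04]), [np.float64(2.9), np.float64(2.9)])
jar {'top': [([427.0, 317.8], 0.81)], 'side': [([446.1, 238.7], 0.66)]} (array([ 0.3162, -0.2621, -0.0121]), [np.float64(3.1), np.float64(3.1)])
logger {'top': [([169.0, 202.5], 0.89), ([463.9, 281.3], 0.34)], 'side': [([198.3, 369.9], 0.58)]} (array([0.6588, 0.4615, 0.0048]), [np.float64(2.8), np.float64(2.8)])
top [0.373 0.048 1.396] 495.92802403103
side [-0.012  1.039  1.261] 621.5428492167559
```

View pics/top0.png

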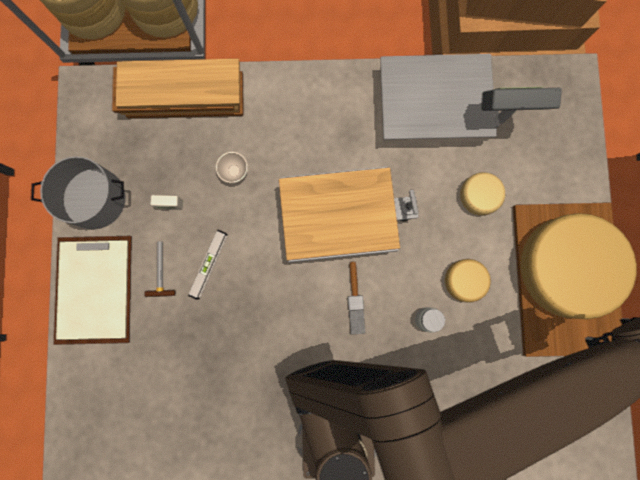

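View pics/side0.png

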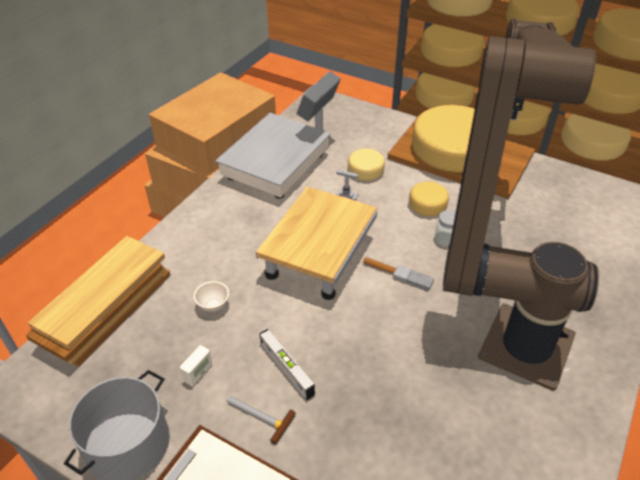

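The top view shows the level's ends at about (221,234) and (195,296), the board's corners at (280,180), (388,169), (399,248) and (289,261), and the T-bar at about (412,205). The side view agrees, with the T-bar at about (347,175). The camera is the right way to refine these, so I'll move the wrist over the level first.

```bash
cat >> h.py <<'E'
def plan(way,step=0.045,p=None,yaw=None,n0=1):
    "way: list of (x,y,z,yaw); print tool-frame rows [off cm],dz-turn"
    o=env.get_obs()
    if p is None: p=np.array(o["tool_pos"]);yaw=o["orientation"][2]
    for w in way:
        q=np.array(w[:3]);n=max(n0,int(np.ceil(np.linalg.norm(q-p)/step)),int(np.ceil(abs(w[3]-yaw)/0.14)))
        dy=(w[3]-yaw)/n
        for i in range(n):
            d=(q-p)/n*100;c,s=np.cos(yaw),np.sin(yaw)
            print([round(c*d[0]+s*d[1],1),round(s*d[0]-c*d[1],1),round(-d[2],1)],round(-dy,3))
            yaw+=dy
        p=q;print("--",np.round(p,3),round(yaw,3))
E
python3 - <<'E'
from h import *
a,b=atz("top",(221,234),.042),atz("top",(195,296),.042)
print("level",a,b,(a+b)/2,np.linalg.norm(a-b),np.arctan2(*(a-b)[1::-1]))
C=[atz("top",u,.1) for u in [(280,180),(388,169),(399,248),(289,261)]]
print("board",np.round(C,3),np.mean(C,0))
for i,j in [(1,0),(2,3),(3,0),(2,1)]: print(np.linalg.norm(C[i]-C[j]),np.arctan2(*(C[j]-C[i])[1::-1]))
p=env.camera_params("wrist");o=env.get_obs();R=Rn.from_euler("xyz",o["orientation"]).as_matrix()
cw=-np.array(p["R"]).T@p["t"];print("cam in tool",R.T@(cw-o["tool_pos"]),"axis",R.T@np.array(p["R"])[2],p["fx"],proj("wrist",np.array(o["tool_pos"])+R@[0,0,.0]))
plan([(.52,-.40,.30,1.3),(.58,0.05,.30,2.6),(.50,.33,.28,2.745)])
E
```

```text
level [0.56214435 0.30717673 0.042     ] [0.39370593 0.37792148 0.042     ] [0.47792514 0.34254911 0.042     ] 0.18269187453579105 -0.39763107334093367
board [[ 0.696  0.138  0.1  ]
 [ 0.719 -0.151  0.1  ]
 [ 0.506 -0.172  0.1  ]
 [ 0.479  0.118  0.1  ]] [ 0.60009421 -0.01674399  0.1       ]
0.29051535742930795 1.6513224481304418
0.2908385047864777 1.6661411144094118
0.21848847259410106 0.09403437266175657
0.21418340345736525 0.09566569878030612
cam in tool [ 0.07420975  0.00159239 -0.13122235] axis [-2.93199899e-01 -6.78495436e-04  9.56050919e-01] 342.7716471599681 (np.float64(316.68307670053616), np.float64(323.74328593383115))
[np.float64(3.7), np.float64(-1.1), np.float64(-0.7)] -0.107
[np.float64(3.8), np.float64(-0.7), np.float64(-0.7)] -0.107
[np.float64(3.9), np.float64(-0.3), np.float64(-0.7)] -0.107
[np.float64(3.9), np.float64(0.1), np.float64(-0.7)] -0.107
[np.float64(3.9), np.float64(0.5), np.float64(-0.7)] -0.107
[np.float64(3.8), np.float64(0.9), np.float64(-0.7)] -0.107
[np.float64(3.7), np.float64(1.3), np.float64(-0.7)] -0.107
[np.float64(3.5), np.float64(1.7), np.f
[... 472 characters left out ...]
p.float64(3.2), np.float64(2.6), np.float64(-0.0)] -0.118
[np.float64(2.9), np.float64(3.0), np.float64(-0.0)] -0.118
[np.float64(2.5), np.float64(3.3), np.float64(-0.0)] -0.118
[np.float64(2.1), np.float64(3.6), np.float64(-0.0)] -0.118
-- [0.58 0.05 0.3 ] 2.6
[np.float64(3.0), np.float64(2.8), np.float64(0.3)] -0.021
[np.float64(3.0), np.float64(2.9), np.float64(0.3)] -0.021
[np.float64(2.9), np.float64(3.0), np.float64(0.3)] -0.021
[np.float64(2.9), np.float64(3.0), np.float64(0.3)] -0.021
[np.float64(2.8), np.float64(3.1), np.float64(0.3)] -0.021
[np.float64(2.7), np.float64(3.1), np.float64(0.3)] -0.021
[np.float64(2.7), np.float64(3.2), np.float64(0.3)] -0.021
-- [0.5  0.33 0.28] 2.745
```

>>> servo_tool(
  motion=[
    {"offset": [3.7, -1.1, -0.7], "dr": [0, 0, -0.107], "jaw": 0},
    {"offset": [3.8, -0.7, -0.7], "dr": [0, 0, -0.107], "jaw": 0},
    {"offset": [3.9, -0.3, -0.7], "dr": [0, 0, -0.107], "jaw": 0},
    {"offset": [3.9, 0.1, -0.7], "dr": [0, 0, -0.107], "jaw": 0},
    {"offset": [3.9, 0.5, -0.7], "dr": [0, 0, -0.107], "jaw": 0},
    {"offset": [3.8, 0.9, -0.7], "dr": [0, 0, -0.107], "jaw": 0},
    {"offset": [3.7, 1.3, -0.7], "dr": [0, 0, -0.107], "jaw": 0},
    {"offset": [3.5, 1.7, -0.7], "dr": [0, 0, -0.107], "jaw": 0},
    {"offset": [4.1, -0.6, 0], "dr": [0, 0, -0.118], "jaw": 0},
    {"offset": [4.1, -0.1, 0], "dr": [0, 0, -0.118], "jaw": 0},
    {"offset": [4.1, 0.4, 0], "dr": [0, 0, -0.118], "jaw": 0},
    {"offset": [0, 0, 0], "dr": [0, 0, 0], "jaw": 0},
  ],
)

```text
clock: 2.4
tool_pos: [0.536, -0.2739, 0.2987]
orientation: [3.141, -0.001, 1.657]
ft_force: [-0.8, -0.6, 0.5]
opening: 0.997
finger_force: 0.0
```

Run:
```python
from h import *
st()
cv2.imwrite("pics/w0.png",env.snapshot("wrist"))
for l in ["t_bar","shelf_mid"]:
    d=env.spot_point("wrist",l);print(l,[(np.round(x["at"],1).tolist(),round(x["confidence"],2)) for x in d[:2]])
plan([(.58,0.05,.30,2.6),(.50,.33,.28,2.745)])
```

```text
t 2.4 p [ 0.536  -0.2739  0.2987] rpy [ 3.141e+00 -1.000e-03  1.657e+00] F [-0.8 -0.6  0.5] op 0.997 ff 0.0 q [-0.64  0.09  1.7   0.    1.35 -0.73]
t_bar [([434.4, 159.9], 0.75)]
shelf_mid []
[np.float64(4.1), np.float64(0.9), np.float64(-0.0)] -0.119
[np.float64(3.9), np.float64(1.4), np.float64(-0.0)] -0.119
[np.float64(3.7), np.float64(1.8), np.float64(-0.0)] -0.119
[np.float64(3.5), np.float64(2.2), np.float64(-0.0)] -0.119
[np.float64(3.2), np.float64(2.6), np.float64(-0.0)] -0.119
[np.float64(2.9), np.float64(3.0), np.float64(-0.0)] -0.119
[np.float64(2.5), np.float64(3.3), np.float64(-0.0)] -0.119
[np.float64(2.1), np.float64(3.6), np.float64(-0.0)] -0.119
-- [0.58 0.05 0.3 ] 2.6
[np.float64(3.0), np.float64(2.8), np.float64(0.3)] -0.021
[np.float64(3.0), np.float64(2.9), np.float64(0.3)] -0.021
[np.float64(2.9), np.float64(3.0), np.float64(0.3)] -0.021
[np.float64(2.9), np.float64(3.0), np.float64(0.3)] -0.021
[np.float64(2.8), np.float64(3.1), np.float64(0.3)] -0.021
[np.float64(2.7), np.float64(3.1), np.float64(0.3)] -0.021
[np.float64(2.7), np.float64(3.2), np.float64(0.3)] -0.021
-- [0.5  0.33 0.28] 2.745
```

View pics/w0.png

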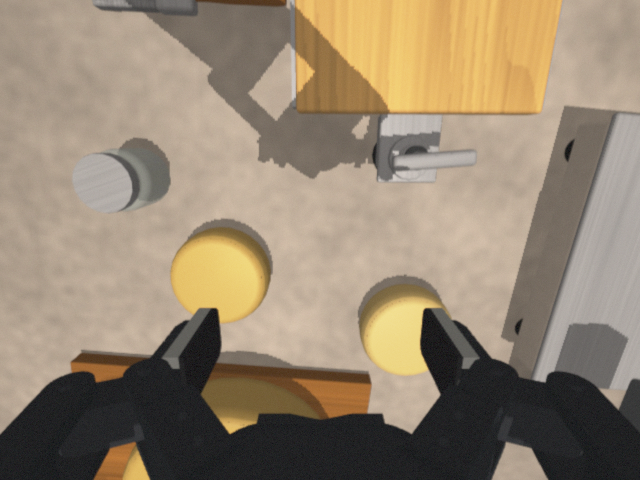

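The wrist view shows the T-bar from (394,160) to (475,157), middle (434,159), lying almost along world x. The board edge is at row 112. Next is the level.

>>> servo_tool(
  motion=[
    {"offset": [4.1, 0.9, 0], "dr": [0, 0, -0.119], "jaw": 0},
    {"offset": [3.9, 1.4, 0], "dr": [0, 0, -0.119], "jaw": 0},
    {"offset": [3.7, 1.8, 0], "dr": [0, 0, -0.119], "jaw": 0},
    {"offset": [3.5, 2.2, 0], "dr": [0, 0, -0.119], "jaw": 0},
    {"offset": [3.2, 2.6, 0], "dr": [0, 0, -0.119], "jaw": 0},
    {"offset": [2.9, 3.0, 0], "dr": [0, 0, -0.119], "jaw": 0},
    {"offset": [2.5, 3.3, 0], "dr": [0, 0, -0.119], "jaw": 0},
    {"offset": [2.1, 3.6, 0], "dr": [0, 0, -0.119], "jaw": 0},
    {"offset": [3.0, 2.8, 0.3], "dr": [0, 0, -0.021], "jaw": 0},
    {"offset": [3.0, 2.9, 0.3], "dr": [0, 0, -0.021], "jaw": 0},
    {"offset": [2.9, 3.0, 0.3], "dr": [0, 0, -0.021], "jaw": 0},
    {"offset": [2.9, 3.0, 0.3], "dr": [0, 0, -0.021], "jaw": 0},
    {"offset": [2.8, 3.1, 0.3], "dr": [0, 0, -0.021], "jaw": 0},
    {"offset": [2.7, 3.1, 0.3], "dr": [0, 0, -0.021], "jaw": 0},
    {"offset": [2.7, 3.2, 0.3], "dr": [0, 0, -0.021], "jaw": 0},
    {"offset": [0, 0, 0], "dr": [0, 0, 0], "jaw": 0},
  ],
)

```text
clock: 4.15
tool_pos: [0.4969, 0.3327, 0.2765]
orientation: [3.141, -0.002, 2.753]
ft_force: [-0.1, -1.3, 1.2]
opening: 0.999
finger_force: 0.0
```

Run:
```python
from h import *
st()
cv2.imwrite("pics/w1.png",env.snapshot("wrist"));env.snapshot("top");env.snapshot("side")
for l in ["vial_mid","level","bubble"]:
    r=[]
    for c in ["wrist","top","side"]:
        d=env.spot_point(c,l)
        if d: print(l,c,np.round(d[0]["at"],1),round(d[0]["confidence"],2)); r.append(ray(c,d[0]["at"]))
    if len(r)>1: print(tri(r))
```

```text
t 4.15 p [0.4969 0.3327 0.2765] rpy [ 3.141e+00 -2.000e-03  2.753e+00] F [-0.1 -1.3  1.2] op 0.999 ff 0.0 q [ 0.42  0.09  1.74  0.    1.31 -0.76]
vial_mid wrist [331.5 195.4] 0.81
vial_mid top [208.9 265.2] 0.78
vial_mid side [286.3 359.8] 0.83
(array([0.48187532, 0.34516778, 0.02449583]), [np.float64(4.1), np.float64(3.9), np.float64(0.2)])
level wrist [325.9 189.9] 0.6
level top [211.9 268.2] 0.86
level side [287.5 371.8] 0.94
(array([ 0.47874966,  0.34439398, -0.02275007]), [np.float64(5.7), np.float64(6.0), np.float64(2.3)])
bubble wrist [326.6 196. ] 0.4
```

View pics/w1.png

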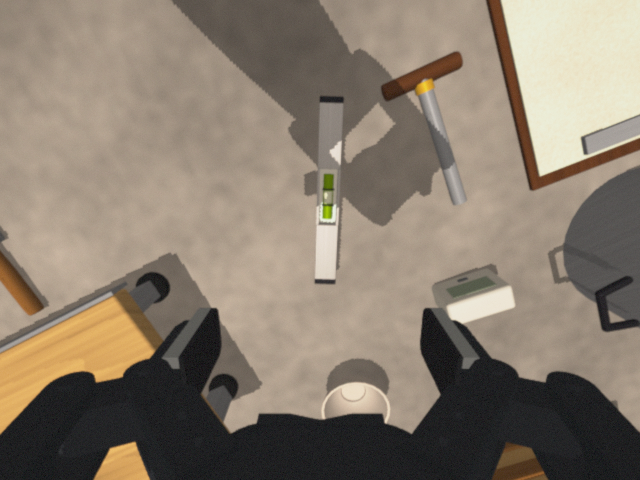

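The wrist view shows the level's ends at (331,99) and (325,281), with the vial at (328,196). The grasp path is clear.

Run:
```python
from h import *
a,b=atz("wrist",(331,99),.042),atz("wrist",(325,281),.042)
print((a+b)/2,np.linalg.norm(a-b),np.arctan2(*(a-b)[1::-1]))
v=atz("wrist",(328,196),.039);print(v)
yaw=np.arctan2(*(a-b)[1::-1])
plan([(v[0],v[1],.12,yaw)])
```

```text
[0.4825292 0.3433261 0.042    ] 0.1935017419983268 2.7233185521930277
[0.482087   0.34383998 0.039     ]
[np.float64(0.5), np.float64(0.2), np.float64(3.9)] 0.006
[np.float64(0.5), np.float64(0.2), np.float64(3.9)] 0.006
[np.float64(0.5), np.float64(0.2), np.float64(3.9)] 0.006
[np.float64(0.5), np.float64(0.2), np.float64(3.9)] 0.006
-- [0.482 0.344 0.12 ] 2.723
```

>>> servo_tool(
  motion=[
    {"offset": [0.5, 0.2, 3.9], "dr": [0, 0, 0.007], "jaw": 0},
    {"offset": [0.5, 0.2, 3.9], "dr": [0, 0, 0.007], "jaw": 0},
    {"offset": [0.5, 0.2, 3.9], "dr": [0, 0, 0.007], "jaw": 0},
    {"offset": [0.5, 0.2, 3.9], "dr": [0, 0, 0.007], "jaw": 0},
    {"offset": [0, 0, 0], "dr": [0, 0, 0], "jaw": 0},
  ],
)

```text
clock: 5.25
tool_pos: [0.4777, 0.3435, 0.1147]
orientation: [-3.131, -0.009, 2.722]
ft_force: [-0.5, -1.3, -1.4]
opening: 1.002
finger_force: 0.0
```

Run:
```python
from h import *
st()
im=env.snapshot("wrist")
g=cv2.inRange(cv2.cvtColor(im,cv2.COLOR_BGR2HSV),(30,90,60),(70,255,255))
n,_,s,c=cv2.connectedComponentsWithStats(g)
for i in range(1,n):
    if s[i,4]>80: print(s[i],c[i])
for l in ["vial_mid","bubble","level"]:
    print(l,[(np.round(x["at"],1).tolist(),round(x["confidence"],2),np.round(atz("wrist",x["at"],.039 if l!="level" else 0),4)) for x in env.spot_point("wrist",l)[:2]])
cv2.imwrite("pics/w2.png",im)
```

```text
t 5.25 p [0.4777 0.3435 0.1147] rpy [-3.131 -0.009  2.722] F [-0.5 -1.3 -1.4] op 1.002 ff 0.0 q [ 0.45  0.24  1.88  0.    1.03 -0.7 ]
[323 229  17  27 425] [330.8        242.21411765]
[323 257  16  47 396] [330.42424242 287.21717172]
vial_mid [([336.1, 269.6], 0.9, array([0.4918, 0.3511, 0.039 ]))]
bubble [([328.8, 268.3], 0.71, array([0.4913, 0.3475, 0.039 ]))]
level [([328.0, 248.9], 0.63, array([0.4912, 0.3488, 0.    ]))]
```

View pics/w2.png

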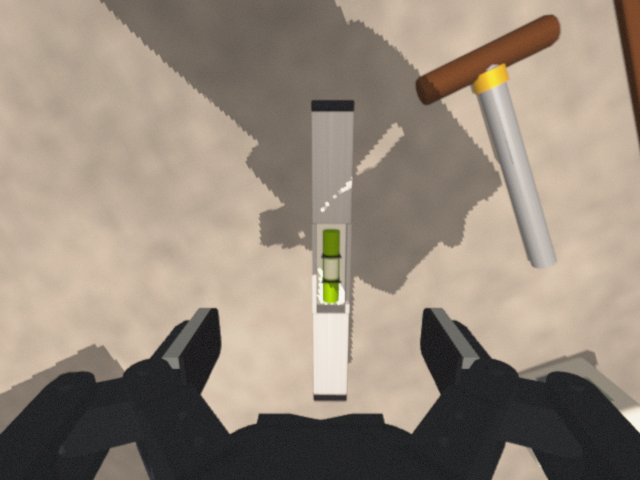

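>>> servo_tool(
  motion=[
    {"offset": [0, 0, 0], "dr": [0, 0, 0], "jaw": 0},
    {"offset": [0, 0, 0], "dr": [0, 0, 0], "jaw": 0},
  ],
)

```text
clock: 5.65
tool_pos: [0.4836, 0.3458, 0.1237]
orientation: [3.139, 0.003, 2.722]
ft_force: [0.8, 0.3, -0.2]
opening: 1.0
finger_force: 0.0
```

Run:
```python
from h import *
st()
im=env.snapshot("wrist")
g=cv2.inRange(cv2.cvtColor(im,cv2.COLOR_BGR2HSV),(30,90,60),(70,255,255))
n,_,s,c=cv2.connectedComponentsWithStats(g)
for i in range(1,n):
    if s[i,4]>80: print(s[i],c[i])
st()
for l in ["vial_mid","bubble"]:
    print(l,[(np.round(x["at"],1).tolist(),round(x["confidence"],2),np.round(atz("wrist",x["at"],.039 if l!="level" else 0),4)) for x in env.spot_point("wrist",l)[:2]])
p=env.camera_params("wrist");print(-np.array(p["R"]).T@p["t"], proj("wrist",np.array([.482,.344,.039])))
```

```text
t 5.65 p [0.4836 0.3458 0.1237] rpy [3.139e+00 3.000e-03 2.722e+00] F [ 0.8  0.3 -0.2] op 1.0 ff 0.0 q [ 0.45  0.23  1.87  0.    1.03 -0.7 ]
[314 218  16  26 397] [321.53400504 229.97229219]
[314 245  16  23 102] [320.68627451 256.74509804]
[314 269  16  21 289] [321.41176471 278.32179931]
t 5.7 p [0.4833 0.3456 0.1232] rpy [3.139e+00 2.000e-03 2.722e+00] F [ 0.5 -0.3  0.4] op 0.999 ff 0.0 q [ 0.45  0.23  1.87 -0.    1.03 -0.7 ]
vial_mid [([323.6, 256.0], 0.66, array([0.481 , 0.3476, 0.039 ]))]
bubble [([321.6, 254.8], 0.62, array([0.4793, 0.3467, 0.039 ]))]
[0.41508286 0.37416118 0.25341746] (np.float64(319.4834428246495), np.float64(259.904980304818))
```

>>> servo_tool(
  motion=[
    {"offset": [0.3, -0.1, 2.5], "dr": [0, 0, 0], "jaw": 0},
    {"offset": [0, 0, 3.0], "dr": [0, 0, 0], "jaw": 0},
    {"offset": [0, 0, 2.5], "dr": [0, 0, 0], "jaw": 0},
    {"offset": [0, 0, 1.5], "dr": [0, 0, 0], "jaw": 0},
    {"offset": [0, 0, 0.6], "dr": [0, 0, 0], "jaw": 0},
    {"offset": [0, 0, 0], "dr": [0, 0, 0], "jaw": 0},
    {"offset": [0, 0, 0], "dr": [0, 0, 0], "jaw": 0.5},
    {"offset": [0, 0, 0], "dr": [0, 0, 0], "jaw": 1},
    {"offset": [0, 0, 0], "dr": [0, 0, 0], "jaw": 1},
    {"offset": [0, 0, 0], "dr": [0, 0, 0], "jaw": 1},
    {"offset": [0, 0, 0], "dr": [0, 0, 0], "jaw": 1},
    {"offset": [0, 0, 0], "dr": [0, 0, 0], "jaw": 1},
    {"offset": [0, 0, 0], "dr": [0, 0, 0], "jaw": 1},
  ],
  newtons=35,
)

```text
clock: 7.1
tool_pos: [0.48, 0.3463, 0.0214]
orientation: [3.139, 0.001, 2.722]
ft_force: [0.3, 1.6, 5.0]
opening: 0.276
finger_force: 37.4
```

Run:
```python
from h import *
st()
env.snapshot("top");env.snapshot("side")
for l in ["shelf_mid","t_bar"]:
    r=[]
    for c in ["top","side"]:
        d=env.spot_point(c,l)
        if d: r.append(ray(c,d[0]["at"]));print(l,c,d[0])
    if len(r)>1: print(l,tri(r))
plan([(.482,.345,.10,2.72),(.49,.335,.20,2.6),(.59,.05,.22,1.80),(.60,-.017,.20,1.668)],step=.04)
```

```text
t 7.1 p [0.48   0.3463 0.0214] rpy [3.139e+00 1.000e-03 2.722e+00] F [0.3 1.6 5. ] op 0.276 ff 37.4 q [ 0.45  0.38  1.91  0.    0.85 -0.7 ]
shelf_mid top {'at': [341.0, 212.7], 'confidence': 0.6}
shelf_mid side {'at': [367.0, 170.0], 'confidence': 0.56}
shelf_mid (array([ 0.51822671, -0.02190089,  0.34127667]), [np.float64(44.0), np.float64(44.0)])
t_bar top {'at': [413.2, 204.5], 'confidence': 0.7}
t_bar side {'at': [348.2, 173.0], 'confidence': 0.7}
t_bar (array([ 0.61073271, -0.20276429,  0.15671947]), [np.float64(0.2), np.float64(0.2)])
[np.float64(-0.1), np.float64(-0.0), np.float64(-3.9)] 0.001
[np.float64(-0.1), np.float64(-0.0), np.float64(-3.9)] 0.001
-- [0.482 0.345 0.1  ] 2.72
[np.float64(-0.4), np.float64(-0.2), np.float64(-3.3)] 0.04
[np.float64(-0.4), np.float64(-0.2), np.float64(-3.3)] 0.04
[np.float64(-0.4), np.float64(-0.2), np.float64(-3.3)] 0.04
-- [0.49  0.335 0.2  ] 2.6
[np.float64(-2.9), np.float64(-2.4), np.float64(-0.2)] 0.1
[np.float64(-3.1), np.float64(-2.1), np.float64(-0.2)] 0.1
[np.float64(-3.3), np.float64(-1.8), np.float64(-0.2)] 0.1
[np.float64(-3.5), np.float64(-1.4), np.float64(-0.2)] 0.1
[np.float64(-3.6), np.float64(-1.1), np.float64(-0.2)] 0.1
[np.float64(-3.7), np.float64(-0.7), np.float64(-0.2)] 0.1
[np.float64(-3.8), np.float64(-0.3), np.float64(-0.2)] 0.1
[np.float64(-3.8), np.float64(0.0), np.float64(-0.2)] 0.1
-- [0.59 0.05 0.22] 1.8
[np.float64(-3.4), np.float64(-0.3), np.float64(1.0)] 0.066
[np.float64(-3.4), np.float64(-0.1), np.float64(1.0)] 0.066
-- [ 0.6   -0.017  0.2  ] 1.668
```

>>> servo_tool(
  motion=[
    {"offset": [0, 0, -2.0], "dr": [0, 0, 0], "jaw": 1},
    {"offset": [-0.1, 0, -3.9], "dr": [0, 0, 0], "jaw": 1},
    {"offset": [-0.1, 0, -3.9], "dr": [0, 0, 0], "jaw": 1},
    {"offset": [-0.4, -0.2, -3.3], "dr": [0, 0, 0.04], "jaw": 1},
    {"offset": [-0.4, -0.2, -3.3], "dr": [0, 0, 0.04], "jaw": 1},
    {"offset": [-0.4, -0.2, -1.5], "dr": [0, 0, 0.04], "jaw": 1},
    {"offset": [-2.9, -2.4, -0.2], "dr": [0, 0, 0.1], "jaw": 1},
    {"offset": [-3.1, -2.1, -0.2], "dr": [0, 0, 0.1], "jaw": 1},
    {"offset": [-3.3, -1.8, -0.2], "dr": [0, 0, 0.1], "jaw": 1},
    {"offset": [-3.5, -1.4, -0.2], "dr": [0, 0, 0.1], "jaw": 1},
    {"offset": [-3.6, -1.1, -0.2], "dr": [0, 0, 0.1], "jaw": 1},
    {"offset": [-3.7, -0.7, -0.2], "dr": [0, 0, 0.1], "jaw": 1},
    {"offset": [-3.8, -0.3, -0.2], "dr": [0, 0, 0.1], "jaw": 1},
    {"offset": [-3.8, 0, -0.2], "dr": [0, 0, 0.1], "jaw": 1},
    {"offset": [0, 0, 0], "dr": [0, 0, 0], "jaw": 1},
    {"offset": [0, 0, 0], "dr": [0, 0, 0], "jaw": 1},
    {"offset": [0, 0, 0], "dr": [0, 0, 0], "jaw": 1},
  ],
)

```text
clock: 9.1
tool_pos: [0.5884, 0.0502, 0.2136]
orientation: [-3.138, -0.001, 1.803]
ft_force: [0.0, 0.0, -2.6]
opening: 0.271
finger_force: 36.5
```

Run:
```python
from h import *
st()
cv2.imwrite("pics/w3.png",env.snapshot("wrist"))
for l in ["shelf_mid","vial_mid"]:
    print(l,[(np.round(x["at"],1).tolist(),round(x["confidence"],2),np.round(atz("wrist",x["at"],.105 if l!="vial_mid" else env.get_obs()["tool_pos"][2]+.017),4)) for x in env.spot_point("wrist",l)[:2]])
plan([(.601,-.016,.20,1.665)],step=.04)
```

```text
t 9.1 p [0.5884 0.0502 0.2136] rpy [-3.138e+00 -1.000e-03  1.803e+00] F [ 0.   0.  -2.6] op 0.271 ff 36.5 q [-0.09  0.13  1.81  0.    1.2  -0.32]
shelf_mid [([563.4, 12.2], 0.73, array([0.697 , 0.2298, 0.105 ]))]
vial_mid [([323.1, 346.2], 0.81, array([0.5903, 0.05  , 0.2317]))]
[np.float64(-3.4), np.float64(-0.2), np.float64(0.7)] 0.069
[np.float64(-3.4), np.float64(0.1), np.float64(0.7)] 0.069
-- [ 0.601 -0.016  0.2  ] 1.665
```

View pics/w3.png

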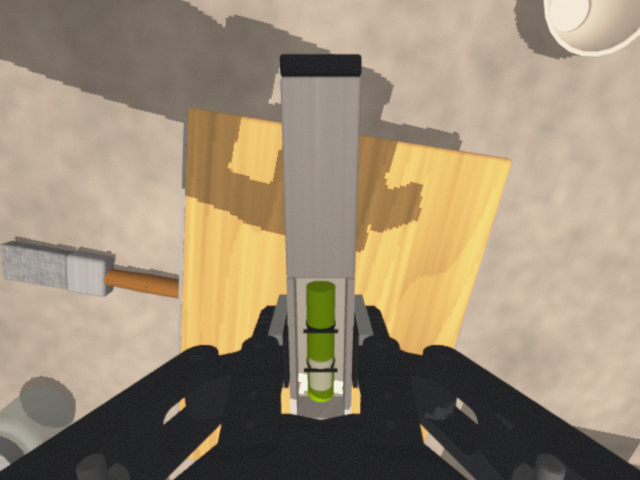

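The vial lines straddle (321,350) and the level is held square. The board's left-end corners are at (190,110) and (511,159).

Run:
```python
from h import *
a,b=atz("wrist",(511,159),.107),atz("wrist",(190,110),.107)
d=a-b;print(a,b,np.linalg.norm(d),np.arctan2(d[1],d[0]))
th=np.arctan2(d[1],d[0]);ey=np.array([-np.sin(th),np.cos(th),0])
m=(a+b)/2-.15*ey;print("mid",m)
```

```text
[0.69912144 0.14181771 0.107     ] [0.48455803 0.12237362 0.107     ] 0.21544264039208985 0.09037476797850502
mid [ 0.6053775  -0.01729218  0.107     ]
```

>>> servo_tool(
  motion=[
    {"offset": [-3.4, -0.1, 0.7], "dr": [0, 0, 0.07], "jaw": 1},
    {"offset": [-3.4, 0.2, 0.7], "dr": [0, 0, 0.07], "jaw": 1},
    {"offset": [0, 0, 2.5], "dr": [0, 0, 0], "jaw": 1},
    {"offset": [0, 0, 2.5], "dr": [0, 0, 0], "jaw": 1},
    {"offset": [0, 0, 1.0], "dr": [0, 0, 0], "jaw": 1},
    {"offset": [0, 0, 0], "dr": [0, 0, 0], "jaw": 1},
    {"offset": [0, 0, 0], "dr": [0, 0, 0], "jaw": 1},
    {"offset": [0, 0, 0], "dr": [0, 0, 0], "jaw": 1},
    {"offset": [0, 0, 0.2], "dr": [0, 0, 0], "jaw": 1},
    {"offset": [0, 0, 0.2], "dr": [0, 0, 0], "jaw": 1},
    {"offset": [0, 0, 0], "dr": [0, 0, 0], "jaw": 1},
  ],
)

```text
clock: 10.35
tool_pos: [0.6038, -0.017, 0.1373]
orientation: [-3.142, 0.0, 1.662]
ft_force: [0.7, 0.1, -2.2]
opening: 0.272
finger_force: 36.5
```

```bash
python3 -c "
from h import *
st()"
```

```text
t 10.35 p [ 0.6038 -0.017   0.1373] rpy [-3.142  0.     1.662] F [ 0.7  0.1 -2.2] op 0.272 ff 36.5 q [-0.2   0.24  1.84 -0.    1.07 -0.29]
```

>>> servo_tool(
  motion=[
    {"offset": [0, 0, 0.2], "dr": [0, 0, 0], "jaw": 1},
    {"offset": [0, 0, 0.2], "dr": [0, 0, 0], "jaw": 1},
    {"offset": [0, 0, 0.2], "dr": [0, 0, 0], "jaw": 1},
    {"offset": [0, 0, 0.1], "dr": [0, 0, 0], "jaw": 1},
    {"offset": [0, 0, 0], "dr": [0, 0, 0], "jaw": 1},
  ],
)

```text
clock: 10.85
tool_pos: [0.6037, -0.0169, 0.1299]
orientation: [-3.141, -0.0, 1.662]
ft_force: [-0.1, 0.8, -2.4]
opening: 0.275
finger_force: 36.5
```

>>> servo_tool(
  motion=[
    {"offset": [0, 0, 0.1], "dr": [0, 0, 0], "jaw": 1},
    {"offset": [0, 0, 0.1], "dr": [0, 0, 0], "jaw": 1},
    {"offset": [0, 0, 0.1], "dr": [0, 0, 0], "jaw": 1},
    {"offset": [0, 0, 0], "dr": [0, 0, 0], "jaw": 1},
  ],
)

```text
clock: 11.25
tool_pos: [0.604, -0.017, 0.1277]
orientation: [3.141, -0.0, 1.662]
ft_force: [-0.9, -0.2, 0.0]
opening: 0.272
finger_force: 36.8
```

>>> servo_tool(
  motion=[
    {"offset": [0, 0, 0.1], "dr": [0, 0, 0], "jaw": 1},
    {"offset": [0, 0, 0], "dr": [0, 0, 0], "jaw": 1},
    {"offset": [0, 0, 0], "dr": [0, 0, 0], "jaw": 0.7},
    {"offset": [0, 0, 0], "dr": [0, 0, 0], "jaw": 0.6},
    {"offset": [0, 0, 0], "dr": [0, 0, 0], "jaw": 0.4},
    {"offset": [0, 0, 0], "dr": [0, 0, 0], "jaw": 0},
    {"offset": [0, 0, 0], "dr": [0, 0, 0], "jaw": 0},
    {"offset": [0, 0, -1.5], "dr": [0, 0, 0], "jaw": 0},
    {"offset": [0, 0, -3.5], "dr": [0, 0, 0], "jaw": 0},
    {"offset": [-1.0, 0, -4.5], "dr": [0, 0, 0], "jaw": 0},
    {"offset": [-3.0, 0, -4.0], "dr": [0, 0, 0], "jaw": 0},
    {"offset": [-4.5, 0, 0], "dr": [0, 0, 0], "jaw": 0},
    {"offset": [-4.5, 0, 0], "dr": [0, 0, 0], "jaw": 0},
    {"offset": [-4.0, 0, 0], "dr": [0, 0, 0], "jaw": 0},
    {"offset": [0, 0, 0], "dr": [0, 0, 0], "jaw": 0},
    {"offset": [0, 0, 0], "dr": [0, 0, 0], "jaw": 0},
    {"offset": [0, 0, 0], "dr": [0, 0, 0], "jaw": 0},
    {"offset": [0, 0, 0], "dr": [0, 0, 0], "jaw": 0},
  ],
)

```text
clock: 13.05
tool_pos: [0.6194, -0.1848, 0.2617]
orientation: [3.141, -0.0, 1.664]
ft_force: [-0.2, 0.1, -0.1]
opening: 1.0
finger_force: 0.0
```

Run:
```python
from h import *
st()
im=env.snapshot("wrist");cv2.imwrite("pics/w4.png",im);env.snapshot("top");env.snapshot("side")
for l in ["vial_mid","bubble","t_bar","shelf_mid"]:
    r=[]
    for c in ["wrist","top","side"]:
        d=env.spot_point(c,l)
        if d: print(l,c,np.round(d[0]["at"],1),round(d[0]["confidence"],2)); r.append(ray(c,d[0]["at"]))
    if len(r)>1: print(tri(r))
```

```text
t 13.05 p [ 0.6194 -0.1848  0.2617] rpy [ 3.141 -0.     1.664] F [-0.2  0.1 -0.1] op 1.0 ff 0.0 q [-0.45  0.21  1.63  0.    1.3  -0.54]
vial_mid wrist [154.9 334.5] 0.54
vial_mid side [318.6 219.1] 0.71
(array([ 0.57713438, -0.1049464 ,  0.20106871]), [np.float64(114.2), np.float64(114.2)])
t_bar wrist [318.  273.4] 0.73
t_bar top [171.2 204.4] 0.71
t_bar side [397.6 273.6] 0.63
(array([0.47294982, 0.17018658, 0.49555016]), [np.float64(264.7), np.float64(155.3), np.float64(262.9)])
shelf_mid top [338.5 213.2] 0.71
shelf_mid side [318.8 229.8] 0.78
(array([ 0.60222741, -0.01640144,  0.09319268]), [np.float64(1.6), np.float64(1.6)])
```

View pics/w4.png

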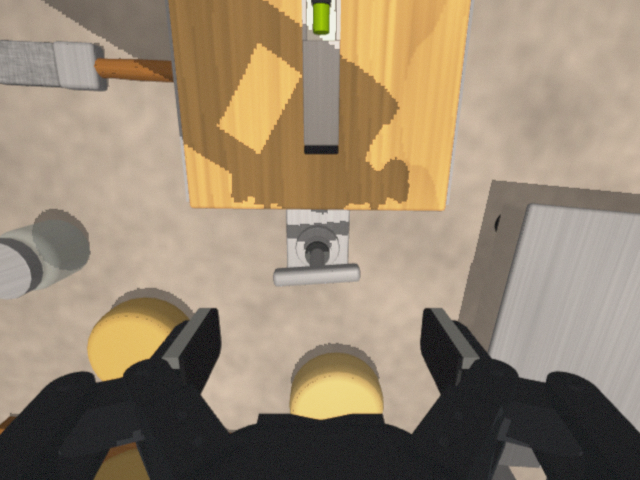

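The level stands lengthways, with its end cap at (321,150) against a board middle of about col 318. The T-bar's ends are at (275,277) and (360,270), middle (317,274). I'll shift towards the board to read the bubble.

Run:
```python
from h import *
st()
a,b=atz("wrist",(279,276.5),.158),atz("wrist",(357,270.5),.158);d=b-a
print("bar",(a+b)/2,np.linalg.norm(d),np.arctan2(d[1],d[0]), atz("wrist",(317.5,273.5),.16))
o=ray("wrist",(317.5,273.5));np.save("tb.npy",np.array(o))
```

```text
t 13.8 p [ 0.6193 -0.1863  0.2613] rpy [-3.142 -0.     1.662] F [ 1.5 -0.1  0.1] op 1.003 ff 0.0 q [-0.45  0.21  1.63 -0.    1.3  -0.54]
bar [ 0.61928718 -0.20439531  0.158     ] 0.05727715265828093 0.17455497065480494 [ 0.618955   -0.20364129  0.16      ]
```

>>> servo_tool(
  motion=[
    {"offset": [3.5, 0, 0], "dr": [0, 0, 0], "jaw": 0},
    {"offset": [3.5, 0, 0], "dr": [0, 0, 0], "jaw": 0},
    {"offset": [0, 0, 0], "dr": [0, 0, 0], "jaw": 0},
    {"offset": [0, 0, 0], "dr": [0, 0, 0], "jaw": 0},
    {"offset": [0, 0, 0], "dr": [0, 0, 0], "jaw": 0},
  ],
)

```text
clock: 14.3
tool_pos: [0.6131, -0.1172, 0.2614]
orientation: [3.141, 0.001, 1.661]
ft_force: [-0.1, 0.5, 0.2]
opening: 1.001
finger_force: 0.0
```

```bash
cat >> h.py <<'E'
def crop(name,c0,r0,w,h,k,im):
    cv2.imwrite(name,cv2.resize(im[r0:r0+h,c0:c0+w],None,fx=k,fy=k,interpolation=cv2.INTER_CUBIC))
E
python3 - <<'E'
from h import *
st()
im=env.snapshot("wrist");cv2.imwrite("pics/w5.png",im)
for l in ["vial_mid","bubble","t_bar"]:
    for x in env.spot_point("wrist",l)[:2]: print(l,np.round(x["at"],1),round(x["confidence"],2),atz("wrist",x["at"],.147))
    if l=="t_bar": print(tri([ray("wrist",x["at"]),tuple(np.load("tb.npy"))]))
v=proj("wrist",np.array([.604,-.017,.147]));print(v)
crop("pics/w5c.png",max(0,int(v[0])-50),max(0,int(v[1])-50),100,100,6,im)
E
```

```text
t 14.3 p [ 0.6131 -0.1172  0.2614] rpy [3.141e+00 1.000e-03 1.661e+00] F [-0.1  0.5  0.2] op 1.001 ff 0.0 q [-0.35  0.16  1.69 -0.    1.29 -0.44]
bubble [ 74.1 298.1] 0.63 [ 0.42464584 -0.17786746  0.147     ]
bubble [319.3  91.1] 0.58 [ 0.60283647 -0.01212868  0.147     ]
t_bar [320.8 354.1] 0.72 [ 0.6219454 -0.2104952  0.147    ]
(array([ 0.6202901 , -0.20561126,  0.15448783]), [np.float64(1.2), np.float64(1.2)])
(np.float64(320.4307714020568), np.float64(99.41444820459307))
```

View pics/w5c.png

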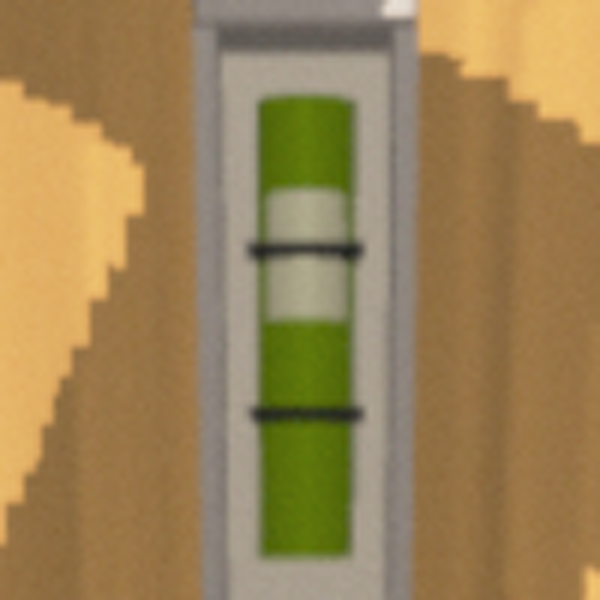

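The vial lines are at crop rows 248 and 412 and the bubble spans 187–322. That puts it 7.8 mm towards the plain legs, so I need about 3.1 rad clockwise. The T-bar is at about (0.620, -0.205, 0.155).

Run:
```python
from h import *
plan([(.620,-.205,.23,3.31)],step=.04)
```

```text
[np.float64(-0.7), np.float64(-0.0), np.float64(0.3)] -0.137
[np.float64(-0.7), np.float64(-0.1), np.float64(0.3)] -0.137
[np.float64(-0.7), np.float64(-0.2), np.float64(0.3)] -0.137
[np.float64(-0.7), np.float64(-0.3), np.float64(0.3)] -0.137
[np.float64(-0.6), np.float64(-0.4), np.float64(0.3)] -0.137
[np.float64(-0.6), np.float64(-0.5), np.float64(0.3)] -0.137
[np.float64(-0.5), np.float64(-0.5), np.float64(0.3)] -0.137
[np.float64(-0.4), np.float64(-0.6), np.float64(0.3)] -0.137
[np.float64(-0.3), np.float64(-0.7), np.float64(0.3)] -0.137
[np.float64(-0.2), np.float64(-0.7), np.float64(0.3)] -0.137
[np.float64(-0.1), np.float64(-0.7), np.float64(0.3)] -0.137
[np.float64(-0.0), np.float64(-0.7), np.float64(0.3)] -0.137
-- [ 0.62  -0.205  0.23 ] 3.31
```

>>> servo_tool(
  motion=[
    {"offset": [-0.7, 0, 0.3], "dr": [0, 0, -0.137], "jaw": 0},
    {"offset": [-0.7, -0.1, 0.3], "dr": [0, 0, -0.137], "jaw": 0},
    {"offset": [-0.7, -0.2, 0.3], "dr": [0, 0, -0.137], "jaw": 0},
    {"offset": [-0.7, -0.3, 0.3], "dr": [0, 0, -0.137], "jaw": 0},
    {"offset": [-0.6, -0.4, 0.3], "dr": [0, 0, -0.137], "jaw": 0},
    {"offset": [-0.6, -0.5, 0.3], "dr": [0, 0, -0.137], "jaw": 0},
    {"offset": [-0.5, -0.5, 0.3], "dr": [0, 0, -0.137], "jaw": 0},
    {"offset": [-0.4, -0.6, 0.3], "dr": [0, 0, -0.137], "jaw": 0},
    {"offset": [-0.3, -0.7, 0.3], "dr": [0, 0, -0.137], "jaw": 0},
    {"offset": [-0.2, -0.7, 0.3], "dr": [0, 0, -0.137], "jaw": 0},
    {"offset": [-0.1, -0.7, 0.3], "dr": [0, 0, -0.137], "jaw": 0},
    {"offset": [0, -0.7, 0.3], "dr": [0, 0, -0.137], "jaw": 0},
    {"offset": [0, 0, 0], "dr": [0, 0, 0], "jaw": 0},
    {"offset": [0, 0, 0], "dr": [0, 0, 0], "jaw": 0},
    {"offset": [0, 0, 0], "dr": [0, 0, 0], "jaw": 0},
  ],
)

```text
clock: 16.0
tool_pos: [0.6189, -0.2035, 0.2255]
orientation: [3.142, 0.0, -2.979]
ft_force: [0.4, -0.3, 0.7]
opening: 1.002
finger_force: 0.0
```

Run:
```python
from h import *
st()
im=env.snapshot("wrist")
cv2.imwrite("pics/w6.png",im)
for x in env.spot_point("wrist","t_bar")[:2]: print(np.round(x["at"],1),round(x["confidence"],2),atz("wrist",x["at"],.16),atz("wrist",x["at"],.155))
print(proj("wrist",np.array([.62,-.205,.16])))
```

```text
t 16.0 p [ 0.6189 -0.2035  0.2255] rpy [ 3.142  0.    -2.979] F [ 0.4 -0.3  0.7] op 1.002 ff 0.0 q [-0.47  0.25  1.65  0.    1.24 -2.21]
[319.4 266.1] 0.7 [ 0.61623986 -0.20573299  0.16      ] [ 0.61802695 -0.20544783  0.155     ]
(np.float64(319.5812777233289), np.float64(271.9825783220052))
```

View pics/w6.png

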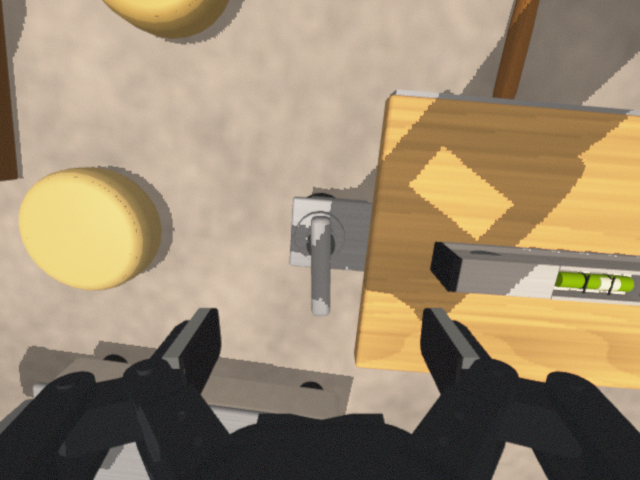

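The T-bar runs vertically in the view from (320,218) to (320,313), in line with the finger gap. The vial also shows from here, at (595,283). Descending to grip the bar.

>>> servo_tool(
  motion=[
    {"offset": [0, -0.1, 2.5], "dr": [0, 0, 0], "jaw": 0},
    {"offset": [0, 0, 3.0], "dr": [0, 0, 0], "jaw": 0},
    {"offset": [0, 0, 1.7], "dr": [0, 0, 0], "jaw": 0},
    {"offset": [0, 0, 0.5], "dr": [0, 0, 0], "jaw": 0},
    {"offset": [0, 0, 0], "dr": [0, 0, 0], "jaw": 0.5},
    {"offset": [0, 0, 0], "dr": [0, 0, 0], "jaw": 0.8},
    {"offset": [0, 0, 0], "dr": [0, 0, 0], "jaw": 1},
    {"offset": [0, 0, 0], "dr": [0, 0, 0], "jaw": 1},
    {"offset": [0, 0, 0], "dr": [0, 0, 0], "jaw": 1},
    {"offset": [0, 0, 0], "dr": [0, 0, 0], "jaw": 1},
    {"offset": [0, 0, 0], "dr": [0, 0, 0], "jaw": 1},
  ],
  newtons=40,
)

```text
clock: 17.2
tool_pos: [0.6192, -0.2035, 0.1495]
orientation: [3.14, 0.001, -2.978]
ft_force: [-2.1, 4.8, 5.9]
opening: 0.129
finger_force: 41.0
```

>>> servo_tool(
  motion=[
    {"offset": [0, 0, 0], "dr": [0, 0, 0.06], "jaw": 1},
    {"offset": [0, 0, 0], "dr": [0, 0, 0.12], "jaw": 1},
    {"offset": [0, 0, 0], "dr": [0, 0, 0.12], "jaw": 1},
    {"offset": [0, 0, 0], "dr": [0, 0, 0.12], "jaw": 1},
    {"offset": [0, 0, 0], "dr": [0, 0, 0.12], "jaw": 1},
    {"offset": [0, 0, 0], "dr": [0, 0, 0.12], "jaw": 1},
    {"offset": [0, 0, 0], "dr": [0, 0, 0], "jaw": 1},
    {"offset": [0, 0, 0], "dr": [0, 0, 0], "jaw": 1},
  ],
)

```text
clock: 18.0
tool_pos: [0.6191, -0.2041, 0.1494]
orientation: [3.141, -0.0, 2.646]
ft_force: [-2.3, 3.1, 4.7]
opening: 0.129
finger_force: 41.0
```

>>> servo_tool(
  motion=[
    {"offset": [0, 0, 0], "dr": [0, 0, 0.07], "jaw": 1},
    {"offset": [0, 0, 0], "dr": [0, 0, 0.14], "jaw": 1},
    {"offset": [0, 0, 0], "dr": [0, 0, 0.14], "jaw": 1},
    {"offset": [0, 0, 0], "dr": [0, 0, 0.14], "jaw": 1},
    {"offset": [0, 0, 0], "dr": [0, 0, 0.14], "jaw": 1},
    {"offset": [0, 0, 0], "dr": [0, 0, 0.14], "jaw": 1},
    {"offset": [0, 0, 0], "dr": [0, 0, 0.14], "jaw": 1},
    {"offset": [0, 0, 0], "dr": [0, 0, 0.14], "jaw": 1},
    {"offset": [0, 0, 0], "dr": [0, 0, 0.14], "jaw": 1},
    {"offset": [0, 0, 0], "dr": [0, 0, 0.14], "jaw": 1},
    {"offset": [0, 0, 0], "dr": [0, 0, 0.14], "jaw": 1},
    {"offset": [0, 0, 0], "dr": [0, 0, 0.14], "jaw": 1},
    {"offset": [0, 0, 0], "dr": [0, 0, 0.14], "jaw": 1},
    {"offset": [0, 0, 0], "dr": [0, 0, 0.14], "jaw": 1},
    {"offset": [0, 0, 0], "dr": [0, 0, 0.14], "jaw": 1},
    {"offset": [0, 0, 0], "dr": [0, 0, 0.14], "jaw": 1},
    {"offset": [0, 0, 0], "dr": [0, 0, 0.14], "jaw": 1},
    {"offset": [0, 0, 0], "dr": [0, 0, 0.14], "jaw": 1},
    {"offset": [0, 0, 0], "dr": [0, 0, 0], "jaw": 1},
    {"offset": [0, 0, 0], "dr": [0, 0, 0], "jaw": 1},
  ],
)

```text
clock: 20.0
tool_pos: [0.6173, -0.2038, 0.1495]
orientation: [-3.139, 0.005, 0.196]
ft_force: [-9.1, 4.5, 8.0]
opening: 0.133
finger_force: 41.4
```

Run:
```python
from h import *
st()
for c in ["wrist","top"]:
    im=env.snapshot(c);v=proj(c,np.array([.604,-.017,.147]));print(c,v)
    cv2.imwrite(f"pics/{c}7.png",im)
```

```text
t 20.0 p [ 0.6173 -0.2038  0.1495] rpy [-3.139  0.005  0.196] F [-9.1  4.5  8. ] op 0.133 ff 41.4 q [-0.47  0.32  1.71 -0.    1.12  0.9 ]
wrist (np.float64(-128.12254414091217), np.float64(270.6306847916422))
top (np.float64(339.8901146323079), np.float64(209.41077706970813))
```

>>> servo_tool(
  motion=[
    {"offset": [0, 0, 0], "dr": [0, 0, 0], "jaw": 0},
    {"offset": [0, 0, 0], "dr": [0, 0, 0], "jaw": 0},
    {"offset": [0, 0, 0], "dr": [0, 0, 0], "jaw": 0},
    {"offset": [0, 0, -2.0], "dr": [0, 0, 0], "jaw": 0},
    {"offset": [0, 0, -4.0], "dr": [0, 0, 0], "jaw": 0},
    {"offset": [-0.5, -4.0, -2.0], "dr": [0, 0, 0], "jaw": 0},
    {"offset": [-0.5, -4.0, -1.0], "dr": [0, 0, 0], "jaw": 0},
    {"offset": [-0.5, -4.0, -1.0], "dr": [0, 0, 0], "jaw": 0},
    {"offset": [-0.5, -4.0, 0], "dr": [0, 0, 0], "jaw": 0},
    {"offset": [0, 0, 0], "dr": [0, 0, 0], "jaw": 0},
    {"offset": [0, 0, 0], "dr": [0, 0, 0], "jaw": 0},
    {"offset": [0, 0, 0], "dr": [0, 0, 0], "jaw": 0},
    {"offset": [0, 0, 0], "dr": [0, 0, 0], "jaw": 0},
  ],
)

```text
clock: 21.4
tool_pos: [0.5686, -0.0527, 0.248]
orientation: [3.142, 0.0, 0.194]
ft_force: [-0.6, -0.0, 0.6]
opening: 0.997
finger_force: 0.0
```

Run:
```python
from h import *
st()
im=env.snapshot("wrist");cv2.imwrite("pics/w8.png",im)
for l in ["vial_mid","bubble"]:
    for x in env.spot_point("wrist",l)[:2]: print(l,np.round(x["at"],1),round(x["confidence"],2),atz("wrist",x["at"],.147))
v=proj("wrist",np.array([.604,-.017,.147]));print(v)
crop("pics/w8c.png",max(0,int(v[0])-50),max(0,int(v[1])-50),100,100,6,im)
```

```text
t 21.4 p [ 0.5686 -0.0527  0.248 ] rpy [3.142 0.    0.194] F [-0.6 -0.   0.6] op 0.997 ff 0.0 q [-0.27  0.05  1.83 -0.    1.26  1.11]
vial_mid [280.8 194.2] 0.84 [ 0.60422679 -0.01985756  0.147     ]
(np.float64(276.808174802148), np.float64(193.66661650898968))
```

View pics/w8c.png

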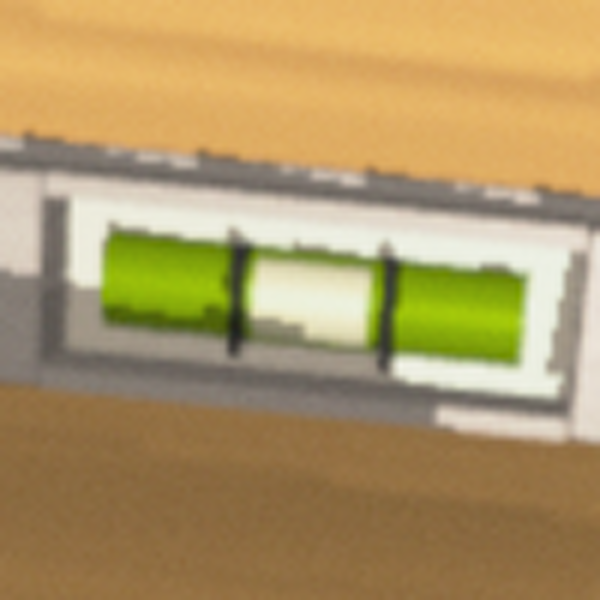

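The vial lines are at 237 and 387 (middle 312) and the bubble spans 250–370 (middle 310), so it is within about 0.2 mm of centre. The press will use open fingers straddling the vial, tips on the flat top about ±43 mm from the middle. I'll align above it first.

Run:
```python
from h import *
print(env.tcp_to_tips)
plan([(.604,-.018,.175,.091)],step=.03)
```

```text
0.011
[np.float64(1.4), np.float64(-0.9), np.float64(2.4)] 0.034
[np.float64(1.4), np.float64(-0.9), np.float64(2.4)] 0.034
[np.float64(1.3), np.float64(-1.0), np.float64(2.4)] 0.034
-- [ 0.604 -0.018  0.175] 0.091
```

>>> servo_tool(
  motion=[
    {"offset": [1.4, -0.9, 2.4], "dr": [0, 0, 0.034], "jaw": 0.1},
    {"offset": [1.4, -0.9, 2.4], "dr": [0, 0, 0.034], "jaw": 0.1},
    {"offset": [1.3, -1.0, 2.2], "dr": [0, 0, 0.034], "jaw": 0.1},
    {"offset": [0, 0, 0], "dr": [0, 0, 0], "jaw": 0.1},
    {"offset": [0, 0, 0], "dr": [0, 0, 0], "jaw": 0.1},
    {"offset": [0, 0, 0], "dr": [0, 0, 0], "jaw": 0.1},
    {"offset": [0, 0, 0], "dr": [0, 0, 0], "jaw": 0.1},
  ],
)

```text
clock: 22.25
tool_pos: [0.6048, -0.018, 0.1802]
orientation: [3.141, -0.003, 0.093]
ft_force: [-0.4, 0.4, -0.2]
opening: 0.899
finger_force: 0.0
```

Run:
```python
from h import *
st()
im=env.snapshot("wrist");cv2.imwrite("pics/w9.png",im)
for l in ["vial_mid","bubble"]:
    for x in env.spot_point("wrist",l)[:2]: print(l,np.round(x["at"],1),round(x["confidence"],2),atz("wrist",x["at"],.147))
```

```text
t 22.25 p [ 0.6048 -0.018   0.1802] rpy [ 3.141e+00 -3.000e-03  9.300e-02] F [-0.4  0.4 -0.2] op 0.899 ff 0.0 q [-0.2   0.19  1.81 -0.    1.14  1.28]
vial_mid [320.1 293. ] 0.8 [ 0.60474608 -0.01926648  0.147     ]
vial_mid [316.7 265.2] 0.45 [ 0.61989884 -0.01609948  0.147     ]
bubble [315.3 293.1] 0.85 [ 0.60445084 -0.01665819  0.147     ]
```

View pics/w9.png

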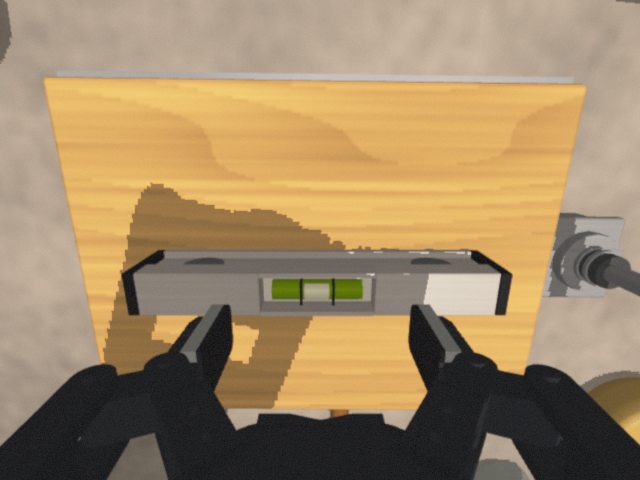

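The level is symmetric between the fingers. The lines are at cols 301 and 333 (middle 317) and the bubble middle is about 316.5, so it is centred. That picture was my 11th, one over the limit of 10, so from here I'll check by numbers only. Descending to press.

>>> servo_tool(
  motion=[
    {"offset": [0, 0, 0.8], "dr": [0, 0, 0], "jaw": 0.1},
    {"offset": [0, 0, 0.5], "dr": [0, 0, 0], "jaw": 0.1},
    {"offset": [0, 0, 0.3], "dr": [0, 0, 0], "jaw": 0.1},
    {"offset": [0, 0, 0.2], "dr": [0, 0, 0], "jaw": 0.1},
    {"offset": [0, 0, 0], "dr": [0, 0, 0], "jaw": 0.1},
    {"offset": [0, 0, 0], "dr": [0, 0, 0], "jaw": 0.1},
  ],
)

```text
clock: 23.0
tool_pos: [0.6042, -0.0172, 0.1603]
orientation: [3.142, -0.0, 0.094]
ft_force: [-0.1, -0.2, -0.5]
opening: 0.9
finger_force: 0.0
```

>>> servo_tool(
  motion=[
    {"offset": [0, 0, 0.2], "dr": [0, 0, 0], "jaw": 0.1},
    {"offset": [0, 0, 0.2], "dr": [0, 0, 0], "jaw": 0.1},
    {"offset": [0, 0, 0.1], "dr": [0, 0, 0], "jaw": 0.1},
    {"offset": [0, 0, 0], "dr": [0, 0, 0], "jaw": 0.1},
    {"offset": [0, 0, 0], "dr": [0, 0, 0], "jaw": 0.1},
  ],
)

```text
clock: 23.5
tool_pos: [0.6041, -0.0172, 0.1553]
orientation: [-3.142, 0.0, 0.094]
ft_force: [0.1, 0.2, 0.3]
opening: 0.903
finger_force: 0.0
```

>>> servo_tool(
  motion=[
    {"offset": [0, 0, 0.1], "dr": [0, 0, 0], "jaw": 0.1},
    {"offset": [0, 0, 0.1], "dr": [0, 0, 0], "jaw": 0.1},
    {"offset": [0, 0, 0.1], "dr": [0, 0, 0], "jaw": 0.1},
    {"offset": [0, 0, 0], "dr": [0, 0, 0], "jaw": 0.1},
    {"offset": [0, 0, 0], "dr": [0, 0, 0], "jaw": 0.1},
  ],
)

```text
clock: 24.0
tool_pos: [0.6042, -0.0172, 0.1523]
orientation: [-3.142, 0.0, 0.094]
ft_force: [0.1, 0.1, -0.1]
opening: 0.899
finger_force: 0.0
```

>>> servo_tool(
  motion=[
    {"offset": [0, 0, 0.1], "dr": [0, 0, 0], "jaw": 0.1},
    {"offset": [0, 0, 0.1], "dr": [0, 0, 0], "jaw": 0.1},
    {"offset": [0, 0, 0], "dr": [0, 0, 0], "jaw": 0.1},
    {"offset": [0, 0, 0], "dr": [0, 0, 0], "jaw": 0.1},
  ],
)

```text
clock: 24.4
tool_pos: [0.6042, -0.0172, 0.1503]
orientation: [-3.142, 0.0, 0.094]
ft_force: [-0.4, -0.5, -0.2]
opening: 0.904
finger_force: 0.0
```

>>> servo_tool(
  motion=[
    {"offset": [0, 0, 0.1], "dr": [0, 0, 0], "jaw": 0.1},
    {"offset": [0, 0, 0.1], "dr": [0, 0, 0], "jaw": 0.1},
    {"offset": [0, 0, 0], "dr": [0, 0, 0], "jaw": 0.1},
    {"offset": [0, 0, 0], "dr": [0, 0, 0], "jaw": 0.1},
  ],
)

```text
clock: 24.8
tool_pos: [0.6045, -0.0172, 0.1501]
orientation: [3.142, -0.0, 0.094]
ft_force: [-2.6, 0.8, 6.9]
opening: 0.902
finger_force: 3.3
```

>>> servo_tool(
  motion=[
    {"offset": [0, 0, 0.1], "dr": [0, 0, 0], "jaw": 0.1},
    {"offset": [0, 0, 0.1], "dr": [0, 0, 0], "jaw": 0.1},
    {"offset": [0, 0, 0.1], "dr": [0, 0, 0], "jaw": 0.1},
    {"offset": [0, 0, 0], "dr": [0, 0, 0], "jaw": 0.1},
    {"offset": [0, 0, 0], "dr": [0, 0, 0], "jaw": 0.1},
  ],
)

```text
clock: 25.3
tool_pos: [0.6053, -0.0171, 0.1502]
orientation: [3.141, -0.002, 0.094]
ft_force: [-6.6, 0.7, 15.8]
opening: 0.9
finger_force: 8.1
```

```bash
cat > b.py <<'E'
from h import *
st();print("tq",np.round(env.get_obs()["ft_torque"],2))
im=env.snapshot("wrist")
for l in ["vial_mid","bubble"]:
    for x in env.spot_point("wrist",l)[:1]: print(l,np.round(x["at"],1),round(x["confidence"],2),np.round(atz("wrist",x["at"],.147),4))
hs=cv2.cvtColor(im,cv2.COLOR_BGR2HSV);r0=int(x["at"][1])
for r in range(r0-4,r0+5,2): # saturation: green high, bubble low, lines dark
    s=hs[r,260:380];print(r,"".join("k" if p[2]<70 else "G" if (p[1]>110 and 25<p[0]<75) else "." for p in s))
E
python3 b.py
```

```text
t 25.3 p [ 0.6053 -0.0171  0.1502] rpy [ 3.141e+00 -2.000e-03  9.400e-02] F [-6.6  0.7 15.8] op 0.9 ff 8.1 q [-0.2   0.22  1.83  0.    1.09  1.28]
tq [0.34 1.19 0.02]
vial_mid [321.4 320. ] 0.88 [ 0.606  -0.0192  0.147 ]
bubble [318.6 321. ] 0.61 [ 0.6054 -0.018   0.147 ]
317 ....GGGGGGGGGGGGGGGGGGGGGGGGGGGGGGGGGGkkGGG..............................GGGGkkGGGGGGGGGGGGGGGGGGGGGGGGGGGGGGGGGG.......
319 ....GGGGGGGGGGGGGGGGGGGGGGGGGGGGGGGGGGkkGGG..............................GGGkkkGGGGGGGGGGGGGGGGGGGGGGGGGGGGGGGGGG.......
321 ....GGGGGGGGGGGGGGGGGGGGGGGGGGGGGGGGGGkkGGG..............................GGGkkkGGGGGGGGGGGGGGGGGGGGGGGGGGGGGGGGG........
323 .....GGGGGGGGGGGGGGGGGGGGGGGGGGGGGGGGGkkGGG..............................GGGkkkGGGGGGGGGGGGGGGGGGGGGGGGGGGGGGGGG........
325 .....GGGGGGGGGGGGGGGGGGGGGGGGGGGGGGGGGkkkGG..............................GGGkkkGGGGGGGGGGGGGGGGGGGGGGGGGGGGGGGGG........
```

>>> servo_tool(
  motion=[
    {"offset": [-0.1, 0, 0.1], "dr": [0, 0, 0], "jaw": 0.1},
    {"offset": [-0.1, 0, 0.1], "dr": [0, 0, 0], "jaw": 0.1},
    {"offset": [0, 0, 0.1], "dr": [0, 0, 0], "jaw": 0.1},
    {"offset": [0, 0, 0], "dr": [0, 0, 0], "jaw": 0.1},
    {"offset": [0, 0, 0], "dr": [0, 0, 0], "jaw": 0.1},
  ],
)

```text
clock: 25.95
tool_pos: [0.6047, -0.0172, 0.15]
orientation: [3.141, -0.006, 0.094]
ft_force: [-7.4, 3.0, 24.0]
opening: 0.904
finger_force: 11.9
```

```bash
python3 b.py
```

```text
t 25.95 p [ 0.6047 -0.0172  0.15  ] rpy [ 3.141 -0.006  0.094] F [-7.4  3.  24. ] op 0.904 ff 11.9 q [-0.2   0.22  1.83  0.    1.08  1.28]
tq [0.68 1.44 0.06]
vial_mid [319.8 319.1] 0.58 [ 0.6059 -0.0185  0.147 ]
bubble [314.8 319. ] 0.74 [ 0.6058 -0.0163  0.147 ]
315 ....GGGGGGGGGGGGGGGGGGGGGGGGGGGGGGGGGGkkGGG..............................GGGGkkGGGGGGGGGGGGGGGGGGGGGGGGGGGGGGGGGG.......
317 ....GGGGGGGGGGGGGGGGGGGGGGGGGGGGGGGGGGkkGGG..............................GGGGkkGGGGGGGGGGGGGGGGGGGGGGGGGGGGGGGGGG.......
319 ....GGGGGGGGGGGGGGGGGGGGGGGGGGGGGGGGGGkkGGG..............................GGGkkkGGGGGGGGGGGGGGGGGGGGGGGGGGGGGGGGGG.......
321 ....GGGGGGGGGGGGGGGGGGGGGGGGGGGGGGGGGGkkGGG..............................GGGkkkGGGGGGGGGGGGGGGGGGGGGGGGGGGGGGGGG........
323 ....GGGGGGGGGGGGGGGGGGGGGGGGGGGGGGGGGGkkkGG..............................GGGkkkGGGGGGGGGGGGGGGGGGGGGGGGGGGGGGGGG........
```

>>> servo_tool(
  motion=[
    {"offset": [-0.1, 0, 0.1], "dr": [0, 0, 0], "jaw": 0.1},
    {"offset": [0, 0, 0.1], "dr": [0, 0, 0], "jaw": 0.1},
    {"offset": [0, 0, 0], "dr": [0, 0, 0], "jaw": 0.1},
    {"offset": [0, 0, 0], "dr": [0, 0, 0], "jaw": 0.1},
    {"offset": [0, 0, 0], "dr": [0, 0, 0], "jaw": 0.1},
    {"offset": [0, 0, 0], "dr": [0, 0, 0], "jaw": 0.1},
    {"offset": [0, 0, 0], "dr": [0, 0, 0], "jaw": 0.1},
    {"offset": [0, 0, 0], "dr": [0, 0, 0], "jaw": 0.1},
    {"offset": [0, 0, 0], "dr": [0, 0, 0], "jaw": 0.1},
    {"offset": [0, 0, 0], "dr": [0, 0, 0], "jaw": 0.1},
    {"offset": [0, 0, 0], "dr": [0, 0, 0], "jaw": 0.1},
    {"offset": [0, 0, 0], "dr": [0, 0, 0], "jaw": 0.1},
  ],
)

```text
clock: 27.3
tool_pos: [0.6046, -0.0172, 0.15]
orientation: [3.141, -0.008, 0.094]
ft_force: [-9.4, 2.6, 28.5]
opening: 0.903
finger_force: 14.6
```

```bash
python3 b.py
```

```text
t 27.3 p [ 0.6046 -0.0172  0.15  ] rpy [ 3.141 -0.008  0.094] F [-9.4  2.6 28.5] op 0.903 ff 14.6 q [-0.2   0.22  1.83  0.    1.08  1.28]
tq [0.81 1.66 0.02]
vial_mid [322.8 320. ] 0.82 [ 0.6056 -0.0199  0.147 ]
bubble [317.1 319.7] 0.98 [ 0.6055 -0.0174  0.147 ]
315 ....GGGGGGGGGGGGGGGGGGGGGGGGGGGGGGGGGGkkGGG..............................GGGkkkGGGGGGGGGGGGGGGGGGGGGGGGGGGGGGGGGG.......
317 ....GGGGGGGGGGGGGGGGGGGGGGGGGGGGGGGGGGkkGGG..............................GGGkkkGGGGGGGGGGGGGGGGGGGGGGGGGGGGGGGGGG.......
319 ....GGGGGGGGGGGGGGGGGGGGGGGGGGGGGGGGGGkkGGG..............................GGGkkkGGGGGGGGGGGGGGGGGGGGGGGGGGGGGGGGGG.......
321 ....GGGGGGGGGGGGGGGGGGGGGGGGGGGGGGGGGkkkGGG..............................GGGkkkGGGGGGGGGGGGGGGGGGGGGGGGGGGGGGGGG........
323 ....GGGGGGGGGGGGGGGGGGGGGGGGGGGGGGGGGkkkGGG..............................GGGkkkGGGGGGGGGGGGGGGGGGGGGGGGGGGGGGGGG........
```

The bubble is centred and steady under a 28 N press, so I'm handing in.

```bash
python3 -c "
from plant import env
print(env.close_job())"
```

```text
the job is handed in; nothing more can be done
None
```

I handed the job in at 27.3 s: the level stands lengthways mid-board, the bubble is centred to within about 0.1 mm, and the fingers were still pressing it with about 28 N; I viewed 11 pictures, one over the limit of 10.

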